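Hang the metering wheel on its latched J-hook

TASK

The rinsed metering wheel stands on edge in its drip rack: lift it out and hang it by its rim on the J-hook of the rod stand, pressing it down past the red sprung keeper until it rests in the bottom of the hook and the keeper has sprung shut above the rim. Then pull the wheel up firmly against the shut keeper for about half a second (some 5 to 15 N) to prove that it holds, then lower it into the hook again and leave it hanging still. Be gentle: the hook was clamped by hand so its height is known only roughly, the stand must never feel more than 20 N, and the other things on the bench stay where they are.

Things in the scene. Friction and masses are not known exactly. Their poses are not given: they have to be found in the camera images.
- wheel_centre (a point): Centre of the loose metering wheel: aluminium, grooved rim, 3 spokes, about 0.3 kg. Rim: outer diameter 220 mm, inner 200 mm (10 mm thick radially), 12 mm wide along the axle. Axes: x = axle, level; y level in the wheel's plane; z up in it. Spokes run straight down and 60 degrees to either side of up; the rim between is free. Starts upright on edge, centre 123 mm above the bench. Hub 20 mm across.
- rim_left (a point): Point in the middle of the rim, 35 degrees from the wheel's top towards its +y. A good place to pinch the rim across its 12 mm width (fingers closing along the axle, gripper from above or leaning outward, away from the top), because the hook then carries the free top of the rim.
- rim_right (a point): The same point of the rim, 35 degrees from the top towards the wheel's -y. Either of the two may be used.
- drip_rack: Fixed white plate 85 x 205 x 8 mm with a steel wire cradle; origin at the centre of its underside. The wheel stands centred over it with its axle along the rack's x, on two cross bars, between two guide wires (tops 58 mm above the bench, 3 mm clear of the wheel's faces). It comes out straight up.
- stand: Fixed rod stand with the J-hook, a 10 mm steel bar in the plane y = 0, mouth up. Origin: on the bench under the middle of the hook. Axes: x from the hook's tip back to the rod, y across, z up. The wheel hangs with its axle along x, centre over the origin. Grey foot 120 mm wide, 12 mm thick, from x = -45 to 105 mm. Bring the wheel from the front (-x), inside of the rim above the tip, back over the mouth, then down; the hub passes under the hook.
- bowl_nominal (a point): Nominal middle of the hook's flat floor, 250 mm above the bench, where the inside of the rim shall rest. The clamp was set by hand: hook and keeper together are really up to 9 mm higher or lower than this; not measured, to be felt or seen. Mouth 28 mm wide: tip's inner face at x = -14 mm, shank's at +14. The tip ends 48 mm above the floor, bent forward to x = -29 mm.
- rod_top (a point): Top of the stand's 13 mm rod, 342 mm above the bench, 60 mm behind the hook's middle. The shank bends back to it 55 mm above the hook's floor; the clamp there is 34 mm across, its top 72 mm above the floor, its screw sticking out 40 mm to -y.
- keeper (a joint): Red bar across the mouth, 42 mm above the hook's floor, 3 mm thick, hinged at the shank. 0 = shut, up to 1.5 rad as its free end goes down; never opens upward. Its spring needs 7 to 10 N from a rim in mid-mouth (more than the wheel's weight); it swings to about 1.2 rad and snaps shut when the rim's top is some 23 mm below it, 7 mm before the floor. Seated rim to shut keeper: 30 mm free lift, then solid.
- white_bottle: White sample bottle with white cap, 54 x 54 x 103 mm, loose bystander; origin at the centre of its underside.
- lying_bottle: White bottle lying on its side, 113 x 52 x 52 mm, loose bystander; origin at its underside.
- red_cap: Red screw cap, 63 mm across, 24 mm high, loose bystander; origin at its underside.
- filter_box: Small white carton, 40 x 62 x 24 mm, loose bystander; origin at its underside.

How it is judged:
By the outcome, as a careful person would: the job done as asked, in the order asked, and still so for the second after the job is handed in, with the robot touching nothing.
It also fails if it takes over 72 s, if anything falls off the work surface, if the arm or the gripper's body presses on something with over 40 N, if the wrist force passes 120 N, or if a joint passes its speed limit or range.

ROBOT

A 6-joint arm with a two-finger parallel gripper is mounted at the origin on a cart in front of the work surface, level with it; the furniture and walls round the work are solid. World frame = base frame: x ahead of the robot, y to its left, z up, the work surface at z = 0. Lengths are in m, angles in rad, forces in N, time in s.
With the tool pointing down it reaches from about 0.375 to 0.9 m from the base axis. Payload 3.1 kg.
Tool frame: the origin (TCP) lies midway between the tips of the shut fingers; the grasp point (between the pads) lies 19 mm behind it; z points along the fingers, y is the line along which they close (so a half turn about z gives the same grasp; the last joint's range is limited). The gripper opens to 87 mm and grips with 3 to 60 N. Pads are 19 mm wide; open, the fingers measure 117 mm over their backs; the gripper's body (75 mm by 190 mm) begins 51 mm behind the grasp point.
Start: joints at [-0.178, 0.527, 1.433, -0, 1.181, -0.178], TCP at [0.625, 0, 0.223] pointing down, gripper open.
Joint ranges: [-3.08, 3.08], [-0.75, 2.2], [0.22, 2.44], [-1.43, 4.57], [0, 2.65], [-2.85, 2.85]. Speed limits (rad/s): [2.79, 2.79, 3.14, 3.14, 3.14, 3.14].

INTERFACE

Orientations are given as a unit quaternion [x, y, z, w].
In Python, from rig import status, imaging, order gives the robot as it stands.
- The arm moves only by the tool arm_command, never from a script. Its argument "deltas" is one flat list of numbers, 5 for each row, row after row: the opening, from -1 (shut) to 1 (fully open), so that 0 is half open, then the shift along the tool's x, y, z in m, then the turn about the tool's z in rad. In form: [gripper, tx, ty, tz, roll, gripper, tx, ty, tz, roll, ...]. A call has 1 to 12 rows; each row shifts and turns the commanded pose from where the row before left it, along the tool's axes as they then stand; what a row does not reach is not made up. A row lasts 1/8 s, in which the tool goes at most 62.5 mm and 10.7 degrees, less where a joint would pass 70% of its speed; a pose out of reach is approached as far as the arm can. A call with a gripper value outside its range is refused whole. The fingers move at their own pace and stop on an object; "newtons" is the grip in N (left out, the last holds). Time passes only in rows, so rows that do not move let the fingers close. It gives the time, the measured TCP pose, the force, the opening and the grip force at its end, in the units of the state.
- status.get_obs(): the state, without advancing time (a new reading comes with each control period).
- imaging.camera(name): name is "scene" or "side" or "wrist"; returns (picture, depth): 420x560x3 uint8, red, green, blue; 420x560 float32, m along the optical axis (not along the pixel's ray), 0 where there is no reading.
- imaging.camera_params(name): a dict with "intrinsics" (3x3 intrinsics, pixels), "camera_from_world" (4x4, takes a point from world to camera coordinates). Camera axes: x right, y up, looking along -z (the intrinsics and any distortion apply to the point x, -y, -z); pixel columns grow to the right and rows downward; lengths in m; the calibration is good to about 2 mm. The wrist camera is an equidistant fisheye: a pixel r from the principal point sees the ray r / f radians off the axis. A picture is of the moment at which its call begins: read the wrist's pose just before it. camera_params takes no time and is no camera call; for the wrist camera it gives the pose at the moment of the call.
- order.hand_in(): hands the job in; it is judged then, once.
The state is a dict: "time": time; "q": joint angles; "joint_velocities": joint speeds; "joint_torque": joint torques, N m; "position": TCP position; "tool_rot": TCP orientation; "ft_force": force on the tool from outside, world axes, zero at the start; "moment": the same for the moment, N m; "grip_width": finger opening in m; "grip_force": force on a finger pad.
Only numpy, scipy, OpenCV 4.12 (cv2) and the standard library are available. Lean on these libraries where they do the work, as an engineer would, in place of code of your own. Each camera call takes 0.05 s, during which the arm holds its last target. There are 200 camera calls.

## Working session

There is one attempt and no reset: what is moved stays moved. The work goes in short steps, Python scripts to look and compute and a tool call to move; the robot and the scene stay as the last step left them, time stands still between calls to the robot, and variables do not carry over. Pictures are saved under pics/ and viewed, at most 10 in all, crops included, and the job is handed in when it is done.

Besides the shell and the picture viewer there is one more tool, called after ">>>" as name(argument=value, ...), one argument or row to a line, values as JSON. arm_command: Moves the arm, as the interface text tells. Its arguments: {"type":"object","properties":{"deltas":{"type":"array"},"newtons":{"type":"number"}},"required":["deltas"]}

```bash
mkdir -p pics; cat > h.py <<'E'
import numpy as np, cv2
from rig import status, imaging, order
def cloud(n):
    pic,d=imaging.camera(n); p=imaging.camera_params(n); K=np.array(p['intrinsics']); T=np.linalg.inv(np.array(p['camera_from_world']))
    v,u=np.indices(d.shape)
    X=np.stack([(u-K[0,2])/K[0,0]*d,-(v-K[1,2])/K[1,1]*d,-d,np.ones_like(d)],-1)
    W=(X@T.T)[...,:3]; W[d==0]=np.nan
    return pic,d,W
E
python3 - <<'E'
from h import *
o=status.get_obs(); print(o)
for n in('scene','side'):
    pic,d,W=cloud(n); cv2.imwrite(f'pics/{n}0.png',pic[...,::-1]); np.savez(f'{n}0.npz',pic=pic,d=d,W=W)
    p=imaging.camera_params(n); print(n,p, (d==0).mean())
E
```

```text
{'time': 0.0, 'q': array([-1.78506017e-01,  5.28472551e-01,  1.43390819e+00, -2.07570332e-05,
        1.18140111e+00, -1.78486883e-01]), 'joint_velocities': array([ 3.02800915e-04,  1.65331569e-03, -4.79433887e-04, -1.97327551e-03,
        1.79427096e-03,  3.27073270e-05]), 'joint_torque': array([-5.45745443e-04, -4.40045428e+01, -1.76593530e+01,  6.32597599e-02,
        5.83207863e-02, -1.53719384e-04]), 'position': array([6.24260109e-01, 1.53238593e-04, 2.21565849e-01]), 'tool_rot': array([ 7.07110329e-01,  7.07102386e-01, -6.32159068e-04, -8.93648401e-04]), 'ft_force': array([-0.20045317, -0.21366021,  0.69173619]), 'moment': array([-0.01188391,  0.00846537, -0.03531407]), 'grip_force': 0.0, 'grip_width': 0.08696473140369287}
scene {'intrinsics': array([[424.20540364,   0.        , 276.09411944],
       [  0.        , 424.20540364, 207.90219372],
       [  0.        ,   0.        ,   1.        ]]), 'camera_from_world': array([[ 0.60978391, -0.79225308, -0.02233009, -0.3213968 ],
       [ 0.37550401,  0.26397818,  0.88843247, -0.40363606],
       [-0.69796871, -0.55013687,  0.45846386, -0.80100577],
       [ 0.        ,  0.        ,  0.        ,  1.        ]])} 0.004000850340136054
side {'intrinsics': array([[446.31088539,   0.        , 280.50440392],
       [  0.        , 446.31088539, 210.52718399],
       [  0.        ,   0.        ,   1.        ]]), 'camera_from_world': array([[ 0.80514948, -0.59285784, -0.01593423, -0.42832032],
       [ 0.40642711,  0.53199625,  0.74283039, -0.3791395 ],
       [-0.43191587, -0.6045656 ,  0.66929001, -1.27695147],
       [ 0.        ,  0.        ,  0.        ,  1.        ]])} 0.012806122448979591
```

View pics/scene0.png

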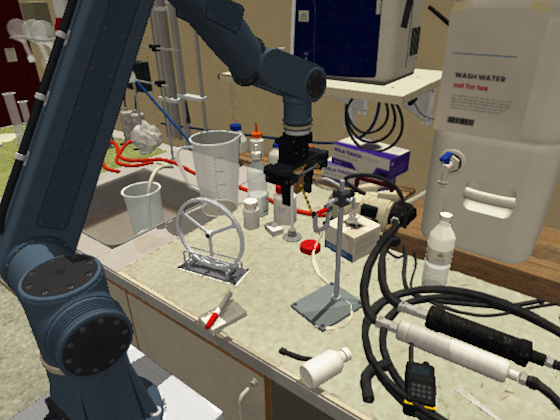

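View pics/side0.png

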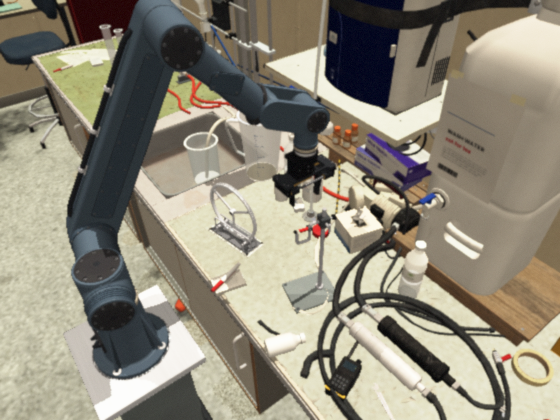

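The scene view shows the wheel in its rack around (211,230), the stand with foot near (325,305), the hook near (325,195) and the red keeper near (320,212). In the side view the wheel is at (233,210) and the hook at (305,232).

```bash
python3 - <<'E'
from h import *
for n,(wu,wv),(su,sv) in(('scene',((170,255),(190,290)),((280,375),(165,330))),('side',((200,270),(175,260)),((275,345),(205,315)))):
    Z=np.load(f'{n}0.npz');W=Z['W'];pic=Z['pic']
    A=W[wv[0]:wv[1],wu[0]:wu[1]].reshape(-1,3); A=A[np.isfinite(A[:,0])]
    P=A[(A[:,2]>.09)&(A[:,2]<.26)]
    med=np.median(P,0);P=P[np.linalg.norm(P-med,axis=1)<.2]
    for k in range(6):
        c=P.mean(0);_,s,V=np.linalg.svd(P-c,full_matrices=False);r=abs((P-c)@V[2]);P=P[r<max(.008,np.percentile(r,90) if k<4 else 0)]
    nn=V[2]; print(n,'wheel c',c,'n',nn,'N',len(P),'min/max',P.min(0),P.max(0))
    # circle centre using rim outer: lateral coordinate
    h=np.array([-nn[1],nn[0],0]);h/=np.linalg.norm(h); t=P@h; print(' lateral range',np.percentile(t,[0.5,99.5]),'mid pt', h*(np.percentile(t,[.5,99.5]).mean())+nn*(nn@c))
    S=W[sv[0]:sv[1],su[0]:su[1]].reshape(-1,3);col=pic[sv[0]:sv[1],su[0]:su[1]].reshape(-1,3).astype(int)
    ok=np.isfinite(S[:,0]);S=S[ok];col=col[ok]
    for lo,hi in((.006,.02),(.05,.15),(.15,.22),(.22,.26),(.26,.3),(.3,.36)):
        m=(S[:,2]>lo)&(S[:,2]<hi); 
        if m.sum(): print(' z',lo,hi,m.sum(),'med',np.median(S[m],0).round(3),'p2',np.percentile(S[m],2,axis=0).round(3),'p98',np.percentile(S[m],98,axis=0).round(3))
    red=(col[:,0]>130)&(col[:,1]<60)&(col[:,2]<60)&(S[:,2]>.15); print(' red',red.sum(),np.median(S[red],0) if red.any() else'')
Zs=np.load('scene0.npz')['pic'];Zt=np.load('side0.npz')['pic']
a=cv2.resize(Zs[165:335,270:385],None,fx=3.4,fy=3.4,interpolation=2);b=cv2.resize(Zt[195:320,270:350],(370,578),interpolation=2)
a=cv2.resize(a,(391,578)); cv2.imwrite('pics/c1.png',np.hstack([a,b])[...,::-1])
E
```

```text
scene wheel c [0.46476487 0.17288842 0.16690804] n [ 0.97810971  0.20807115 -0.00279134] N 897 min/max [0.43709084 0.07360326 0.0900828 ] [0.49228271 0.28871544 0.23398367]
 lateral range [-0.02799516  0.18752395] mid pt [ 0.4627731   0.17999393 -0.00136803]
 z 0.006 0.02 3772 med [ 0.566 -0.13   0.011] p2 [ 0.445 -0.238  0.006] p98 [1.067 0.235 0.018]
 z 0.05 0.15 3281 med [ 0.799 -0.082  0.092] p2 [ 0.548 -0.249  0.052] p98 [1.043 0.227 0.146]
 z 0.15 0.22 983 med [ 0.92  -0.027  0.173] p2 [ 0.548 -0.179  0.151] p98 [1.011 0.116 0.213]
 z 0.22 0.26 397 med [ 0.57  -0.014  0.244] p2 [ 0.473 -0.18   0.223] p98 [0.675 0.007 0.259]
 z 0.26 0.3 546 med [ 0.541 -0.159  0.286] p2 [ 0.47  -0.209  0.261] p98 [0.683 0.006 0.3  ]
 z 0.3 0.36 782 med [ 0.549 -0.039  0.315] p2 [ 0.523 -0.208  0.301] p98 [ 0.673 -0.009  0.34 ]
 red 30 [ 0.49599919 -0.16149616  0.28873751]
side wheel c [0.46577963 0.16907328 0.16765211] n [ 0.97772732  0.20987674 -0.00102466] N 522 min/max [0.43649893 0.07194127 0.09008202] [0.49296798 0.28861386 0.23263831]
 lateral range [-0.02979509  0.18566505] mid pt [ 0.46343187  0.17918954 -0.00050282]
 z 0.006 0.02 2050 med [ 0.536 -0.149  0.01 ] p2 [ 0.446 -0.237  0.006] p98 [0.767 0.148 0.018]
 z 0.05 0.15 446 med [ 0.581 -0.179  0.081] p2 [ 0.544 -0.259  0.051] p98 [0.785 0.026 0.14 ]
 z 0.15 0.22 73 med [ 0.55  -0.178  0.184] p2 [ 0.546 -0.181  0.153] p98 [ 0.558 -0.17   0.219]
 z 0.22 0.26 131 med [ 0.511 -0.166  0.243] p2 [ 0.473 -0.181  0.222] p98 [ 0.575 -0.011  0.259]
 z 0.26 0.3 203 med [ 0.512 -0.168  0.288] p2 [ 0.469 -0.211  0.263] p98 [ 0.577 -0.153  0.3  ]
 z 0.3 0.36 229 med [ 0.548 -0.18   0.313] p2 [ 0.52  -0.211  0.3  ] p98 [ 0.584 -0.16   0.34 ]
 red 14 [ 0.4965328  -0.16323315  0.28702658]
```

View pics/c1.png

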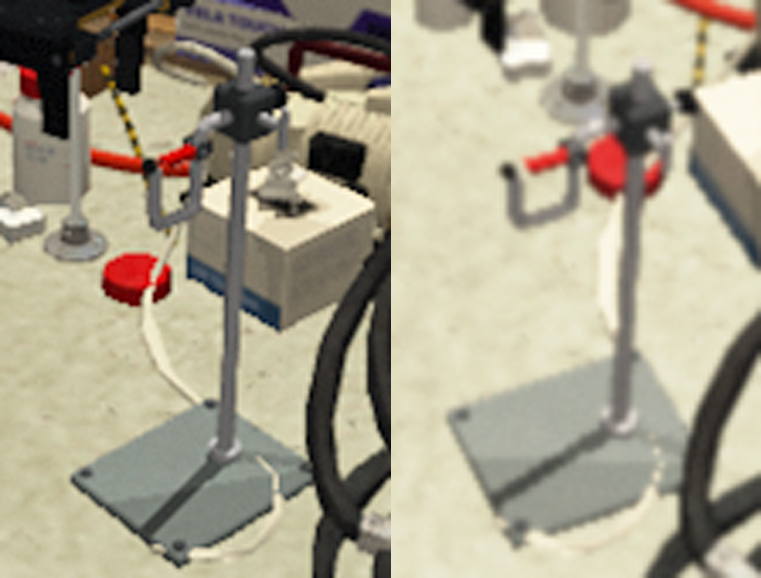

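The crop shows the hook, open towards the wheel's side (image left), with the red keeper across its mouth at about (180,155) in the left half and (545,162) in the right half. Rod and foot are clear.

```bash
python3 - <<'E'
from h import *
for n in('scene','side'):
    Z=np.load(f'{n}0.npz');W=Z['W'];pic=Z['pic'].astype(int)
    near=(abs(W[...,0]-.53)<.13)&(abs(W[...,1]+.17)<.13)
    hsv=cv2.cvtColor(Z['pic'],cv2.COLOR_RGB2HSV)
    f=near&(W[...,2]>.007)&(W[...,2]<.017)&(hsv[...,0]>75)&(hsv[...,0]<115)
    m=cv2.morphologyEx(f.astype(np.uint8),cv2.MORPH_OPEN,np.ones((3,3)));k,l,st,_=cv2.connectedComponentsWithStats(m);i=1+st[1:,4].argmax()
    # cast foot pixels onto z=.012
    p=imaging.camera_params(n);K=p['intrinsics'];T=np.linalg.inv(p['camera_from_world'])
    v,u=np.where(l==i);r=np.stack([(u-K[0,2])/K[0,0],-(v-K[1,2])/K[1,1],-np.ones(len(u))],1)@T[:3,:3].T
    P=T[:3,3]+r*((.012-T[2,3])/r[:,2])[:,None]
    R=cv2.minAreaRect(P[:,:2].astype(np.float32));print(n,'foot',R)
    A=W[near&(W[...,2]>.05)&(W[...,2]<.21)];A=A[(abs(A[:,0]-.55)<.02)&(abs(A[:,1]+.178)<.02)];print('rod',np.median(A,0),A.std(0))
    H=W[near&(W[...,2]>.225)&(W[...,2]<.36)&(W[...,1]<-.13)]
    H=H[np.argsort(H[:,2])]
    J=H[(H[:,0]<.53)];c=J.mean(0);d=J[:,:2]-c[:2];_,s,V=np.linalg.svd(d,full_matrices=False);print('hook c',c,'dir',V[0],np.degrees(np.arctan2(*V[0][::-1])),'n',len(J))
    x=V[0]*np.sign(V[0][0]);t=(J[:,:2]-c[:2])@x
    for a in np.arange(-.045,.04,.006):
        q=J[(t>=a)&(t<a+.006)]
        if len(q):print(round(a,3),len(q),'z',np.percentile(q[:,2],[0,25,50,75,100]).round(3),'xy',np.median(q[:,:2],0).round(4))
    red=near&(pic[...,0]>130)&(pic[...,1]<60)&(W[...,2]>.22);q=W[red];print('red',q.min(0).round(3),np.median(q,0).round(3),q.max(0).round(3))
E
```

```text
Traceback (most recent call last):
ValueError: attempt to get argmax of an empty sequence
```

```bash
python3 - <<'E'
from h import *
for n,px in(('scene',(320,305)),('side',(300,292))):
    Z=np.load(f'{n}0.npz');W=Z['W'];pic=Z['pic'].astype(int)
    near=(abs(W[...,0]-.53)<.13)&(abs(W[...,1]+.17)<.13)
    lab=cv2.cvtColor(Z['pic'],cv2.COLOR_RGB2LAB).astype(int);ref=np.median(lab[px[1]-2:px[1]+3,px[0]-2:px[0]+3].reshape(-1,3),0)
    f=near&(W[...,2]>.004)&(W[...,2]<.02)&(abs(lab[...,1:]-ref[1:]).max(-1)<6)&(lab[...,0]<ref[0]+25)
    m=cv2.morphologyEx(f.astype(np.uint8),cv2.MORPH_OPEN,np.ones((3,3)));k,l,st,_=cv2.connectedComponentsWithStats(m);i=1+st[1:,4].argmax()
    p=imaging.camera_params(n);K=p['intrinsics'];T=np.linalg.inv(p['camera_from_world'])
    v,u=np.where(l==i);r=np.stack([(u-K[0,2])/K[0,0],-(v-K[1,2])/K[1,1],-np.ones(len(u))],1)@T[:3,:3].T
    P=T[:3,3]+r*((.012-T[2,3])/r[:,2])[:,None]
    R=cv2.minAreaRect(P[:,:2].astype(np.float32));print(n,ref,'foot',R)
    A=W[near&(W[...,2]>.05)&(W[...,2]<.21)];A=A[(abs(A[:,0]-.55)<.02)&(abs(A[:,1]+.178)<.02)];print('rod',np.median(A,0),A.std(0))
    H=W[near&(W[...,2]>.225)&(W[...,2]<.36)&(W[...,1]<-.13)]
    J=H[(H[:,0]<.53)];c=J.mean(0);d=J[:,:2]-c[:2];_,s,V=np.linalg.svd(d,full_matrices=False);print('hook c',c,'dir',V[0],np.degrees(np.arctan2(*V[0][::-1])),'n',len(J))
    x=V[0]*np.sign(V[0][0]);t=(J[:,:2]-c[:2])@x
    for a in np.arange(-.045,.04,.006):
        q=J[(t>=a)&(t<a+.006)]
        if len(q):print(round(a,3),len(q),'z',np.percentile(q[:,2],[0,25,50,75,100]).round(3),'xy',np.median(q[:,:2],0).round(4))
    red=near&(pic[...,0]>130)&(pic[...,1]<60)&(W[...,2]>.22);q=W[red];print('red',q.min(0).round(3),np.median(q,0).round(3),q.max(0).round(3))
E
```

```text
scene [159. 124. 132.] foot ((0.5191083550453186, -0.16849783062934875), (0.12193450331687927, 0.15043780207633972), 75.8971939086914)
rod [ 0.54979247 -0.17590594  0.13466992] [0.00245887 0.00337217 0.04636234]
hook c [ 0.49664962 -0.16164232  0.2728223 ] dir [-0.96769811  0.2521118 ] 165.39748718736516 n 335
-0.033 15 z [0.27  0.287 0.289 0.291 0.294] xy [ 0.4689 -0.1546]
-0.027 61 z [0.241 0.254 0.265 0.278 0.293] xy [ 0.4733 -0.1559]
-0.021 25 z [0.239 0.246 0.258 0.271 0.289] xy [ 0.477  -0.1588]
-0.015 18 z [0.237 0.242 0.284 0.289 0.291] xy [ 0.4846 -0.1586]
-0.009 21 z [0.24  0.244 0.283 0.287 0.29 ] xy [ 0.4906 -0.1609]
-0.003 20 z [0.237 0.244 0.283 0.288 0.29 ] xy [ 0.4967 -0.162 ]
0.003 21 z [0.238 0.243 0.284 0.288 0.29 ] xy [ 0.5024 -0.1641]
0.009 75 z [0.239 0.257 0.274 0.29  0.298] xy [ 0.5094 -0.164 ]
0.015 47 z [0.244 0.264 0.283 0.296 0.304] xy [ 0.5131 -0.1674]
0.021 19 z [0.262 0.288 0.298 0.303 0.305] xy [ 0.5181 -0.1681]
0.027 12 z [0.296 0.301 0.303 0.305 0.306] xy [ 0.5259 -0.1695]
0.033 1 z [0.301 0.301 0.301 0.301 0.301] xy [ 0.5294 -0.1711]
red [ 0.481 -0.
[... 513 characters left out ...]
.237 0.244 0.252 0.272 0.286] xy [ 0.4791 -0.1579]
-0.015 16 z [0.24  0.244 0.284 0.286 0.288] xy [ 0.4852 -0.158 ]
-0.009 18 z [0.235 0.242 0.262 0.285 0.288] xy [ 0.4914 -0.1602]
-0.003 17 z [0.24  0.243 0.28  0.287 0.288] xy [ 0.4972 -0.1635]
0.003 19 z [0.234 0.242 0.284 0.288 0.293] xy [ 0.5037 -0.1632]
0.009 38 z [0.237 0.254 0.279 0.291 0.3  ] xy [ 0.509  -0.1663]
0.015 32 z [0.24  0.261 0.284 0.294 0.303] xy [ 0.5142 -0.1676]
0.021 10 z [0.282 0.298 0.3   0.303 0.304] xy [ 0.5197 -0.1685]
0.027 7 z [0.297 0.3   0.302 0.304 0.305] xy [ 0.5255 -0.1691]
0.033 2 z [0.3   0.301 0.302 0.303 0.304] xy [ 0.5286 -0.1734]
red [ 0.487 -0.176  0.285] [ 0.497 -0.163  0.287] [ 0.538 -0.158  0.289]
```

>>> arm_command(
  deltas=[1, 0, 0, -0.04, 0, 1, 0, 0, -0.04, 0, 1, 0.048, -0.034, 0, 0, 1, 0.048, -0.034, 0, 0, 1, 0.048, -0.034, 0, 0, 1, 0.048, -0.034, 0, 0, 1, 0.048, -0.034, 0, 0, 1, 0, 0, 0, -0.105, 1, 0, 0, 0, -0.105, 1, 0, 0, 0, 0],
  newtons=55,
)

```text
time: 1.35
position: [0.4545, 0.2402, 0.3022]
tool_rot: [0.629, 0.777, -0.0, -0.0]
ft_force: [-1.1, -0.5, -0.4]
grip_width: 0.0869
grip_force: 0.0
```

```bash
python3 - <<'E'
from h import *
print(status.get_obs()['position'],status.get_obs()['tool_rot'])
p=imaging.camera_params('wrist');print(p)
pic,d=imaging.camera('wrist');cv2.imwrite('pics/w1.png',pic[...,::-1]);np.savez('w1.npz',pic=pic,d=d)
K=p['intrinsics'];T=np.linalg.inv(p['camera_from_world'])
# fisheye cloud: depth along the optical axis
v,u=np.indices(d.shape);x=(u-K[0,2])/K[0,0];y=(v-K[1,2])/K[1,1];r=np.hypot(x,y)+1e-9;k=np.tan(np.minimum(r,1.5))/r
X=np.stack([x*k*d,-y*k*d,-d],-1);W=X@T[:3,:3].T+T[:3,3];W[d==0]=np.nan
np.save('w1W.npy',W)
m=(W[...,2]>.15)&(W[...,2]<.245)&(abs(W[...,0]-.467)<.06)&(abs(W[...,1]-.18)<.13)
P=W[m];print(len(P),P[:,2].max())
n=np.array([.978,.209]);h=np.array([-.209,.978])
a=P[:,:2]@n;t=P[:,:2]@h;a0=np.array([.467,.18])@n;t0=np.array([.467,.18])@h
for lo in np.arange(-.1,.1,.02):
    q=(t-t0>=lo)&(t-t0<lo+.02)
    if q.sum()>3:
        zz=P[q,2];top=zz>np.percentile(zz,90)-.012
        print(round(lo,2),q.sum(),'z',zz.max().round(3),'axle off',np.percentile((a[q]-a0)[top],[2,50,98]).round(4))
E
```

```text
[0.45446935 0.24018032 0.30221718] [ 6.29357814e-01  7.77115527e-01 -3.66575481e-04 -2.56298929e-04]
{'intrinsics': array([[325.1922621 ,   0.        , 281.45283519],
       [  0.        , 325.1922621 , 210.98686279],
       [  0.        ,   0.        ,   1.        ]]), 'camera_from_world': array([[ 9.78274097e-01,  2.07315335e-01, -3.78241981e-04,
        -4.93533280e-01],
       [-1.98093766e-01,  9.34218390e-01, -2.96639274e-01,
        -7.36380443e-02],
       [-6.11445098e-02,  2.90269445e-01,  9.54989528e-01,
        -5.08650929e-01],
       [ 0.00000000e+00,  0.00000000e+00,  0.00000000e+00,
         1.00000000e+00]])}
2327 0.23283577264203742
-0.08 51 z 0.211 axle off [-0.009  -0.0031  0.0028]
-0.06 125 z 0.223 axle off [-0.0087 -0.0029  0.0027]
-0.04 51 z 0.226 axle off [-0.0082 -0.002   0.0035]
-0.02 11 z 0.231 axle off [-0.0049 -0.0018  0.0006]
0.0 332 z 0.233 axle off [-0.0083 -0.0026  0.0032]
0.02 389 z 0.231 axle off [-0.0081 -0.0017  0.0039]
0.04 411 z 0.226 axle off [-0.0072 -0.0016  0.004 ]
0.06 430 z 0.216 axle off [-0.0074 -0.0016  0.0041]
0.08 392 z 0.2 axle off [-0.0076 -0.0017  0.0043]
```

View pics/w1.png

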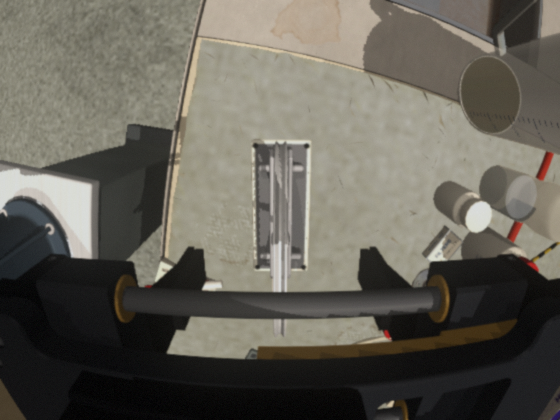

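The wrist view shows the rim from above as a thin vertical band at column ~280, between the open fingers, with the rack plate around (281,205).

>>> arm_command(
  deltas=[1, 0.0015, -0.002, 0.03, 0.008, 1, 0, 0, 0.04, 0, 1, 0, 0, 0.03, 0, 1, 0, 0, 0.014, 0, 1, 0, 0, 0, 0, -1, 0, 0, 0, 0, -1, 0, 0, 0, 0, -1, 0, 0, 0, 0, -1, 0, 0, 0, 0, -1, 0, 0, 0, 0],
  newtons=55,
)

```text
time: 2.65
position: [0.4527, 0.2411, 0.1887]
tool_rot: [0.632, 0.775, 0.0, 0.0]
ft_force: [0.5, 0.1, 0.6]
grip_width: 0.0449
grip_force: 0.0
```

>>> arm_command(
  deltas=[-1, 0, 0, 0, 0, -1, 0, 0, 0, 0, -1, 0, 0, 0, 0, -1, 0, 0, 0, 0, -1, 0, 0, 0, 0, -1, 0, 0, 0, 0],
  newtons=55,
)

```text
time: 3.4
position: [0.4527, 0.2411, 0.1885]
tool_rot: [0.632, 0.775, -0.0, -0.0]
ft_force: [-0.0, 0.1, -0.7]
grip_width: 0.0109
grip_force: 55.0
```

>>> arm_command(
  deltas=[-1, 0, 0, -0.01, 0, -1, 0, 0, -0.02, 0, -1, 0, 0, -0.025, 0, -1, 0, 0, -0.025, 0, -1, 0, 0, -0.01, 0, -1, 0, 0, 0, 0, -1, 0, 0, 0, 0],
)

```text
time: 4.28
position: [0.4519, 0.2409, 0.2775]
tool_rot: [0.632, 0.775, -0.001, -0.001]
ft_force: [0.3, 0.6, -2.6]
grip_width: 0.0109
grip_force: 55.0
```

```bash
cat >> h.py <<'E'
def wrist():
    p=imaging.camera_params('wrist'); pic,d=imaging.camera('wrist')
    K=p['intrinsics'];T=np.linalg.inv(p['camera_from_world'])
    v,u=np.indices(d.shape);x=(u-K[0,2])/K[0,0];y=(v-K[1,2])/K[1,1];r=np.hypot(x,y)+1e-9;k=np.tan(np.minimum(r,1.5))/r
    X=np.stack([x*k*d,-y*k*d,-d],-1);W=X@T[:3,:3].T+T[:3,3];W[d==0]=np.nan
    return pic,d,W
def wheel(n,box=.14):
    """visible wheel points near the tool, fitted with a circle in the plane"""
    pic,d,W=cloud(n); o=status.get_obs();p=o['position'];q=o['tool_rot']
    from scipy.spatial.transform import Rotation as R
    M=R.from_quat(q).as_matrix(); ax=M[:,1]; h=M[:,0]
    A=W.reshape(-1,3)-p; a=A@ax;t=A@h;z=A[:,2]+p[2]
    m=(abs(a)<.02)&(t<.08)&(t>-.20)&(z<p[2]+.06)&(z>p[2]-.2)&(z>.07)
    t,z,a=t[m],z[m],a[m]; c=np.array([-.063,p[2]-.065])
    for k in range(15):
        r=np.hypot(t-c[0],z-c[1]);s=abs(r-.105)<(.03 if k<5 else .012)
        u=np.stack([t[s]-c[0],z[s]-c[1]],1)/r[s,None];dr=r[s]-.105
        c=c+np.linalg.lstsq(u,dr,rcond=None)[0]
    # plane fit a = k0+k1 t+k2 z
    B=np.stack([np.ones(s.sum()),t[s]-c[0],z[s]-c[1]],1);f=np.linalg.lstsq(B,a[s],rcond=None)[0]
    g=p+h*c[0]+ax*f[0];g[2]=c[1]
    print(n,'wheel centre',g.round(4),'t,z-tcp',c[0].round(4),(c[1]-p[2]).round(4),'n',s.sum(),'plane',f.round(4))
    return pic,W,g
E
python3 - <<'E'
from h import *
for n in('scene','side'): wheel(n)
print(status.get_obs()['position'],status.get_obs()['ft_force'])
E
```

```text
scene wheel centre [0.4617 0.1801 0.2138] t,z-tcp -0.0615 -0.0636 n 1189 plane [-0.0026 -0.0101 -0.0043]
side wheel centre [0.462  0.18   0.2117] t,z-tcp -0.0616 -0.0658 n 713 plane [-0.0024 -0.0075 -0.0021]
[0.45200257 0.2408538  0.27743371] [-0.37208539  0.14521455 -3.03887362]
```

>>> arm_command(
  deltas=[-1, 0, 0, -0.015, 0, -1, -0.02, -0.006, 0, 0, -1, -0.038, -0.013, 0, 0, -1, -0.045, -0.015, 0, 0, -1, -0.045, -0.015, 0, 0, -1, -0.045, -0.015, 0, 0, -1, -0.045, -0.015, 0, 0, -1, -0.038, -0.013, 0, 0, -1, -0.02, -0.007, 0, 0, -1, -0.005, 0, 0, 0, -1, 0, 0, 0, 0],
)

```text
time: 5.75
position: [0.4164, -0.0735, 0.2939]
tool_rot: [0.632, 0.775, 0.0, 0.0]
ft_force: [0.3, 0.4, -1.9]
grip_width: 0.0111
grip_force: 55.0
```

>>> arm_command(
  deltas=[-1, 0, 0, 0, 0.06, -1, 0, 0, 0, 0.1, -1, 0, 0, 0, 0.12, -1, 0, 0, 0, 0.1, -1, 0, 0, 0, 0.067, -1, 0, 0, 0, 0, -1, 0, 0, 0, 0],
)

```text
time: 6.62
position: [0.4162, -0.0729, 0.2936]
tool_rot: [0.788, 0.616, 0.0, -0.0]
ft_force: [0.3, -0.7, -2.3]
grip_width: 0.0109
grip_force: 55.0
```

```bash
python3 - <<'E'
from h import *
pics=[]
for n in('scene','side'):
    pic,W,g=wheel(n); pics.append(pic)
    A=W.reshape(-1,3);o=np.array([.4965,-.159]);x=np.array([.970,-.244]);y=np.array([.244,.970])
    u=(A[:,:2]-o)@x;w=(A[:,:2]-o)@y;z=A[:,2]
    m=(abs(w)<.015)&(abs(u)<.04)&(z>.2)&(z<.31)
    print(' hook w',np.percentile(w[m],[5,50,95]).round(4))
    for nm,q in(('tip',m&(z>.255)&(z<.275)&(u<-.005)),('shank',m&(z>.255)&(z<.275)&(u>.005)),('floor',m&(abs(u)<.01)&(z<.27)),('rod',(abs(w)<.03)&(abs(u-.06)<.02)&(z>.1)&(z<.25))):
        print('  ',nm,q.sum(),'u',np.percentile(u[q],[5,50,95]).round(4),'w',np.percentile(w[q],[5,50,95]).round(4),'z',np.percentile(z[q],[5,50,95]).round(4))
    np.savez(f'{n}1.npz',pic=pic,W=W)
o=status.get_obs();print(o['position'],o['tool_rot'],o['ft_force'])
a=cv2.resize(pics[0][130:350,180:400],(560,560),interpolation=2);cv2.imwrite('pics/s1.png',a[...,::-1])
E
```

```text
scene wheel centre [ 0.4005 -0.1317  0.23  ] t,z-tcp -0.0606 -0.0637 n 1713 plane [-0.0011 -0.0087 -0.0027]
 hook w [-0.0068 -0.0031  0.0036]
   tip 36 u [-0.0248 -0.0226 -0.0182] w [-0.0049 -0.003   0.0029] z [0.256  0.2643 0.273 ]
   shank 36 u [0.0125 0.0154 0.0215] w [-0.0051 -0.0028  0.002 ] z [0.2567 0.265  0.2733]
   floor 31 u [-0.0092 -0.0007  0.0077] w [-0.0054 -0.0029  0.0005] z [0.2381 0.2431 0.2461]
   rod 288 u [0.0518 0.055  0.0615] w [-0.0067 -0.0042  0.0023] z [0.1077 0.179  0.244 ]
side wheel centre [ 0.4014 -0.1325  0.2293] t,z-tcp -0.061 -0.0643 n 844 plane [-0.     -0.0037  0.001 ]
 hook w [-0.0078 -0.0036  0.0027]
   tip 22 u [-0.0253 -0.0222 -0.0173] w [-0.0055 -0.0044 -0.0012] z [0.2555 0.2661 0.2744]
   shank 14 u [0.0136 0.0156 0.019 ] w [-0.0059 -0.0045 -0.0016] z [0.2555 0.2645 0.2712]
   floor 26 u [-0.0087  0.0002  0.0089] w [-0.006  -0.0019  0.0013] z [0.236  0.2417 0.2439]
   rod 162 u [0.0524 0.0558 0.0631] w [-0.0085 -0.0051  0.0005] z [0.1066 0.1788 0.2454]
[ 0.4161602  -0.07330188  0.29358997] [ 7.87822984e-01  6.15901732e-01  3.40154333e-05 -8.58495230e-06] [-0.54218145  0.29854443 -1.95692969]
```

View pics/s1.png

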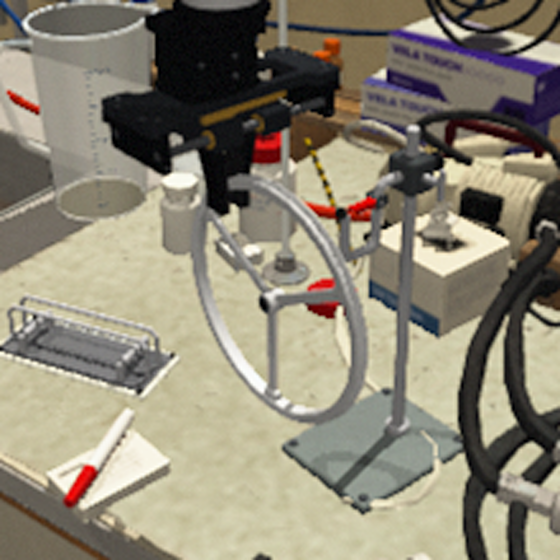

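The crop shows the wheel held upright in front of the hook, parallel to it; the rim top at about (250,185), the hook at (360,215), hub at (270,300), with nothing in between.

>>> arm_command(
  deltas=[-1, -0.001, 0, 0.01, 0, -1, -0.001, 0, 0.01, 0, -1, 0, 0.01, 0, 0, -1, 0, 0.02, 0, 0, -1, 0, 0.02, 0, 0, -1, 0, 0.02, 0, 0, -1, 0, 0.015, 0, 0, -1, 0, 0.01, 0, 0, -1, 0, 0.004, 0, 0, -1, 0, 0, 0, 0, -1, 0, 0, 0, 0],
)

```text
time: 8.1
position: [0.511, -0.0994, 0.2735]
tool_rot: [0.788, 0.615, -0.0, -0.0]
ft_force: [0.3, 0.6, -3.7]
grip_width: 0.0114
grip_force: 55.0
```

```bash
python3 - <<'E'
from h import *
o=status.get_obs();p=o['position'];d=p[:2]-[.4965,-.159];print(p,o['ft_force'],'u',d@[.97,-.244],'w',d@[.244,.97])
pics=[]
for n in('scene','side'):
    pic,W,g=wheel(n); pics.append(pic)
a=cv2.resize(pics[0][120:290,230:400],(400,400),interpolation=2);b=cv2.resize(pics[1][150:290,230:370],(400,400),interpolation=2);cv2.imwrite('pics/s2.png',np.hstack([a,b])[...,::-1])
E
```

```text
[ 0.51104676 -0.09935465  0.27351012] [ 0.27739399  0.5996603  -3.67832301] u -0.00044311204788296914 w 0.06140539662384986
scene wheel centre [ 0.4948 -0.158   0.2098] t,z-tcp -0.0608 -0.0638 n 1544 plane [-0.0016 -0.0087 -0.0027]
side wheel centre [ 0.4958 -0.1589  0.2088] t,z-tcp -0.0614 -0.0648 n 833 plane [-0.0005 -0.0059 -0.0004]
```

View pics/s2.png

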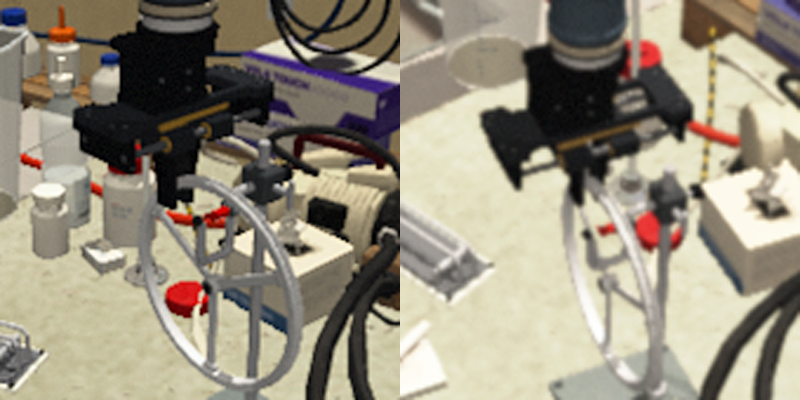

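The crops show the rim top above and around the hook with hook inside the wheel (left ~(215,225), right ~(610,235)), gripper body beside the clamp without touching.

>>> arm_command(
  deltas=[-1, 0, 0, 0.006, 0, -1, 0, 0, 0.006, 0, -1, 0, 0, 0.004, 0, -1, 0, 0, 0, 0],
)

```text
time: 8.7
position: [0.5113, -0.0995, 0.257]
tool_rot: [0.788, 0.615, -0.0, -0.001]
ft_force: [-0.2, -0.1, -3.3]
grip_width: 0.011
grip_force: 55.0
```

>>> arm_command(
  deltas=[-1, 0, 0, 0.002, 0, -1, 0, 0, 0.002, 0, -1, 0, 0, 0.002, 0],
)

```text
time: 9.07
position: [0.5121, -0.1003, 0.2524]
tool_rot: [0.788, 0.616, -0.0, 0.001]
ft_force: [-2.4, 0.1, 5.1]
grip_width: 0.0111
grip_force: 55.0
```

>>> arm_command(
  deltas=[-1, 0, 0, 0.002, 0, -1, 0, 0, 0.002, 0],
)

```text
time: 9.32
position: [0.5123, -0.1006, 0.2491]
tool_rot: [0.788, 0.615, -0.0, 0.002]
ft_force: [-3.3, -0.6, 8.6]
grip_width: 0.0113
grip_force: 55.1
```

>>> arm_command(
  deltas=[-1, 0, 0, 0.002, 0, -1, 0, 0, 0.001, 0],
)

```text
time: 9.57
position: [0.5125, -0.101, 0.2464]
tool_rot: [0.788, 0.616, -0.0, 0.002]
ft_force: [-3.5, -2.3, 8.9]
grip_width: 0.0113
grip_force: 55.0
```

```bash
python3 - <<'E'
from h import *
pics=[]
for n in('scene','side'):
    pic,W,g=wheel(n); pics.append(pic)
o=status.get_obs();p=o['position'];d=p[:2]-[.4965,-.159];print(p,o['ft_force'],o['moment'],'u',d@[.97,-.244],'w',d@[.244,.97])
a=cv2.resize(pics[0][160:260,270:370],(400,400),interpolation=2);b=cv2.resize(pics[1][180:260,270:350],(400,400),interpolation=2);cv2.imwrite('pics/s3.png',np.hstack([a,b])[...,::-1])
E
```

```text
scene wheel centre [ 0.4953 -0.1659  0.1876] t,z-tcp -0.0671 -0.0587 n 1563 plane [-0.001   0.0022 -0.0043]
side wheel centre [ 0.4962 -0.1667  0.187 ] t,z-tcp -0.0677 -0.0594 n 855 plane [0.0001 0.01   0.0022]
[ 0.51252404 -0.10099432  0.24640577] [-1.86429648 -2.11240717  9.0003835 ] [-0.65813015  0.46704486 -0.10518199] u 0.001389933071450418 w 0.06017537093420398
```

View pics/s3.png

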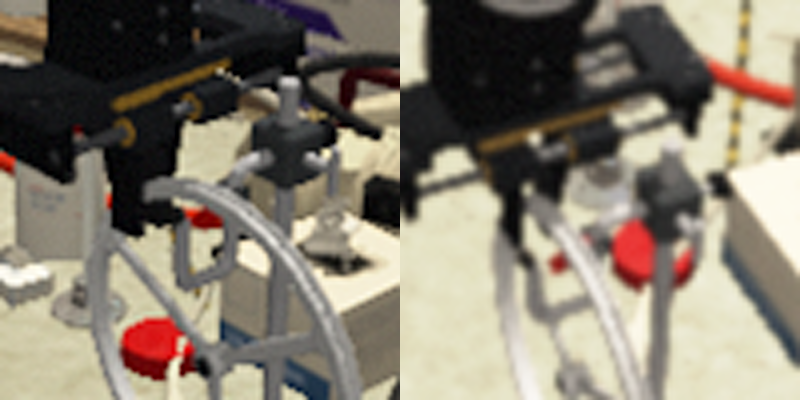

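The crops show the rim still above the red keeper (left crop ~(205,215), right ~(555,262)); the wheel has turned about 5° in the grip while the keeper hardly opened. I'll back off, grip harder, and press nearer the tip, where the lever arm is longer.

>>> arm_command(
  deltas=[-1, 0, 0, -0.005, 0, -1, 0, 0, -0.005, 0, -1, 0, -0.003, 0, 0, -1, 0, -0.003, 0, 0, -1, 0, 0, 0, 0, -1, 0, 0, 0, 0],
  newtons=60,
)

```text
time: 10.42
position: [0.5058, -0.0981, 0.2543]
tool_rot: [0.788, 0.615, -0.0, -0.0]
ft_force: [-0.9, 0.2, -1.9]
grip_width: 0.011
grip_force: 60.0
```

```bash
cat >> h.py <<'E'
def st():
    o=status.get_obs();p=o['position'];d=p[:2]-[.4965,-.159];print(o['time'],p.round(4),o['ft_force'].round(1),'u',(d@[.97,-.244]).round(4),'w',(d@[.244,.97]).round(4))
E
python3 - <<'E'
from h import *
for n in('scene','side'): wheel(n)
st()
E
```

```text
scene wheel centre [ 0.489  -0.1587  0.1916] t,z-tcp -0.0629 -0.0627 n 1559 plane [-0.0017 -0.004  -0.0045]
side wheel centre [ 0.49   -0.1598  0.1906] t,z-tcp -0.0636 -0.0639 n 847 plane [-0.0004  0.0015  0.0033]
10.525 [ 0.5059 -0.0982  0.2544] [-0.1 -0.4 -1.7] u -0.0057 w 0.0613
```

>>> arm_command(
  deltas=[-1, 0, 0, 0.002, 0, -1, 0, 0, 0.002, 0],
)

```text
time: 10.78
position: [0.5062, -0.0986, 0.2511]
tool_rot: [0.788, 0.615, -0.0, 0.001]
ft_force: [-0.4, -0.5, 2.3]
grip_width: 0.011
grip_force: 60.0
```

>>> arm_command(
  deltas=[-1, 0, 0, 0.002, 0, -1, 0, 0, 0.002, 0],
)

```text
time: 11.02
position: [0.5063, -0.0987, 0.2471]
tool_rot: [0.788, 0.615, 0.0, 0.001]
ft_force: [0.6, -1.9, 3.2]
grip_width: 0.0107
grip_force: 60.0
```

>>> arm_command(
  deltas=[-1, 0, 0, 0.002, 0, -1, 0, 0, 0.002, 0],
)

```text
time: 11.28
position: [0.5066, -0.0986, 0.2429]
tool_rot: [0.788, 0.615, 0.0, 0.001]
ft_force: [-0.5, -1.1, 4.5]
grip_width: 0.0108
grip_force: 60.0
```

>>> arm_command(
  deltas=[-1, 0, 0, 0.002, 0, -1, 0, 0, 0.002, 0],
)

```text
time: 11.52
position: [0.5053, -0.0976, 0.2382]
tool_rot: [0.788, 0.615, -0.0, -0.001]
ft_force: [-0.9, 0.7, 3.9]
grip_width: 0.0108
grip_force: 60.0
```

>>> arm_command(
  deltas=[-1, 0, 0, 0.002, 0, -1, 0, 0, 0.002, 0],
)

```text
time: 11.78
position: [0.5051, -0.0976, 0.234]
tool_rot: [0.788, 0.615, -0.0, -0.001]
ft_force: [-1.8, 0.1, 2.9]
grip_width: 0.0113
grip_force: 60.0
```

>>> arm_command(
  deltas=[-1, 0, 0, 0.002, 0, -1, 0, 0, 0.002, 0],
)

```text
time: 12.02
position: [0.5053, -0.0979, 0.2301]
tool_rot: [0.788, 0.615, -0.0, -0.001]
ft_force: [-1.7, 1.6, 2.1]
grip_width: 0.0112
grip_force: 60.0
```

>>> arm_command(
  deltas=[-1, 0, 0, 0.002, 0, -1, 0, 0, 0.002, 0],
)

```text
time: 12.28
position: [0.5055, -0.098, 0.2262]
tool_rot: [0.788, 0.615, -0.0, -0.0]
ft_force: [-2.5, 0.5, 2.6]
grip_width: 0.011
grip_force: 60.0
```

>>> arm_command(
  deltas=[-1, 0, 0, 0.002, 0, -1, 0, 0, 0.002, 0],
)

```text
time: 12.52
position: [0.5049, -0.0977, 0.2218]
tool_rot: [0.788, 0.615, -0.001, -0.001]
ft_force: [-2.8, 0.9, -0.9]
grip_width: 0.0108
grip_force: 60.1
```

>>> arm_command(
  deltas=[-1, 0, 0, 0.002, 0, -1, 0, 0, 0.001, 0],
)

```text
time: 12.78
position: [0.5056, -0.098, 0.2192]
tool_rot: [0.788, 0.615, -0.0, -0.0]
ft_force: [-3.8, 0.7, -0.2]
grip_width: 0.0111
grip_force: 60.1
```

>>> arm_command(
  deltas=[-1, 0, 0, 0.001, 0, -1, 0, 0, 0.001, 0, -1, 0, 0, 0, 0],
)

```text
time: 13.15
position: [0.5058, -0.0981, 0.2175]
tool_rot: [0.788, 0.615, -0.0, -0.0]
ft_force: [-4.4, 1.8, -1.6]
grip_width: 0.0111
grip_force: 60.1
```

>>> arm_command(
  deltas=[-1, 0, 0, 0.001, 0, -1, 0, 0, 0.001, 0, -1, 0, 0, 0, 0],
)

```text
time: 13.52
position: [0.5069, -0.0986, 0.2156]
tool_rot: [0.788, 0.615, 0.001, 0.001]
ft_force: [-0.7, -0.3, -2.9]
grip_width: 0.0114
grip_force: 60.0
```

```bash
python3 - <<'E'
from h import *
for n in('scene','side'): wheel(n)
st()
E
```

```text
scene wheel centre [ 0.4901 -0.1593  0.1529] t,z-tcp -0.0631 -0.0627 n 1242 plane [-0.0013 -0.0048 -0.0089]
side wheel centre [ 0.4907 -0.1604  0.1518] t,z-tcp -0.0639 -0.0639 n 633 plane [-0.0003 -0.0002 -0.0023]
13.625 [ 0.5065 -0.0984  0.2156] [ 0.4  1.4 -2. ] u -0.0051 w 0.0612
```

The sideways force vanished at TCP z≈0.216, so the keeper has snapped shut. Next I centre the rim in the mouth and feel for the floor.

>>> arm_command(
  deltas=[-1, 0.001, 0.0025, 0.001, 0, -1, 0.001, 0.0025, 0.001, 0, -1, 0, 0, 0.001, 0, -1, 0, 0, 0.001, 0],
)

```text
time: 14.12
position: [0.5111, -0.0974, 0.2114]
tool_rot: [0.788, 0.615, -0.0, -0.0]
ft_force: [-0.2, -0.5, -3.3]
grip_width: 0.0108
grip_force: 60.0
```

>>> arm_command(
  deltas=[-1, 0, 0, 0.001, 0, -1, 0, 0, 0.001, 0],
)

```text
time: 14.38
position: [0.5111, -0.0975, 0.2095]
tool_rot: [0.788, 0.615, -0.0, 0.0]
ft_force: [0.2, 0.9, -1.2]
grip_width: 0.0111
grip_force: 60.0
```

>>> arm_command(
  deltas=[-1, 0, 0, 0.001, 0, -1, 0, 0, 0, 0],
)

```text
time: 14.62
position: [0.5113, -0.0977, 0.2088]
tool_rot: [0.788, 0.615, -0.0, 0.0]
ft_force: [-1.1, -0.1, 0.6]
grip_width: 0.0114
grip_force: 60.0
```

```bash
python3 - <<'E'
from h import *
pics=[]
for n in('scene','side'): pics.append(wheel(n)[0])
st()
a=cv2.resize(pics[0][160:260,270:370],(400,400),interpolation=2);b=cv2.resize(pics[1][180:260,270:350],(400,400),interpolation=2);cv2.imwrite('pics/s4.png',np.hstack([a,b])[...,::-1])
E
```

```text
scene wheel centre [ 0.4943 -0.1595  0.1464] t,z-tcp -0.0641 -0.0625 n 1175 plane [-0.0015 -0.0019 -0.0009]
side wheel centre [ 0.4951 -0.1605  0.1452] t,z-tcp -0.0649 -0.0636 n 611 plane [-0.0005  0.003   0.0008]
14.725 [ 0.5113 -0.0976  0.2088] [-1.2  0.2  0.5] u -0.0006 w 0.0631
```

View pics/s4.png

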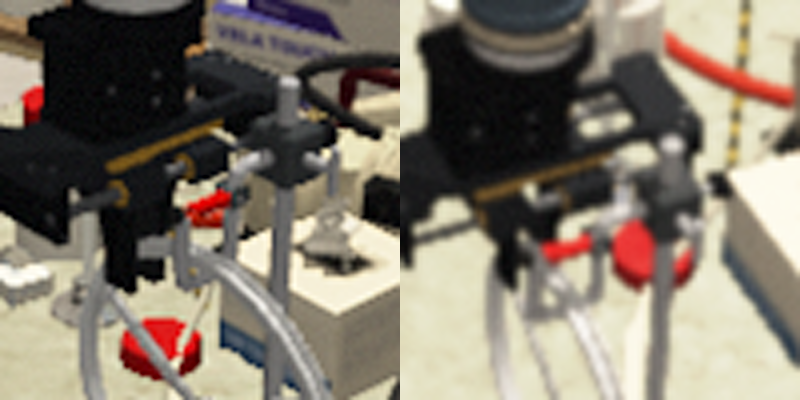

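The crops show the rim resting in the bottom of the hook (left ~(200,265)) with the red keeper shut across the mouth above it (left ~(210,205), right ~(570,250)).

>>> arm_command(
  deltas=[-1, 0, 0, -0.005, 0, -1, 0, 0, -0.006, 0, -1, 0, 0, -0.006, 0, -1, 0, 0, -0.006, 0, -1, 0, 0, -0.003, 0, -1, 0, 0, -0.001, 0, -1, 0, 0, 0, 0],
)

```text
time: 15.6
position: [0.5111, -0.0974, 0.2355]
tool_rot: [0.788, 0.615, -0.0, -0.0]
ft_force: [0.5, -0.3, -2.6]
grip_width: 0.0105
grip_force: 60.0
```

>>> arm_command(
  deltas=[-1, 0, 0, -0.001, 0, -1, 0, 0, -0.001, 0],
)

```text
time: 15.85
position: [0.5111, -0.0974, 0.2374]
tool_rot: [0.788, 0.615, -0.0, -0.0]
ft_force: [-0.2, 0.4, -2.3]
grip_width: 0.0112
grip_force: 60.0
```

>>> arm_command(
  deltas=[-1, 0, 0, -0.001, 0],
)

```text
time: 15.98
position: [0.5112, -0.0974, 0.2385]
tool_rot: [0.788, 0.615, -0.0, -0.0]
ft_force: [-0.1, -0.2, -1.9]
grip_width: 0.0108
grip_force: 60.0
```

>>> arm_command(
  deltas=[-1, 0, 0, -0.001, 0, -1, 0, 0, -0.001, 0],
)

```text
time: 16.23
position: [0.5112, -0.0974, 0.2406]
tool_rot: [0.788, 0.615, 0.0, -0.0]
ft_force: [-0.4, 0.8, -3.2]
grip_width: 0.0109
grip_force: 60.0
```

>>> arm_command(
  deltas=[-1, 0, 0, -0.001, 0],
)

```text
time: 16.35
position: [0.5111, -0.0971, 0.2413]
tool_rot: [0.788, 0.615, 0.0, -0.0]
ft_force: [1.3, 0.8, -5.2]
grip_width: 0.0111
grip_force: 60.0
```

>>> arm_command(
  deltas=[-1, 0, 0, -0.001, 0],
)

```text
time: 16.48
position: [0.511, -0.0968, 0.242]
tool_rot: [0.788, 0.615, 0.0, -0.001]
ft_force: [1.7, 1.7, -7.6]
grip_width: 0.0111
grip_force: 60.0
```

>>> arm_command(
  deltas=[-1, 0, 0, -0.001, 0, -1, 0, 0, -0.001, 0],
)

```text
time: 16.73
position: [0.5107, -0.0963, 0.2438]
tool_rot: [0.788, 0.615, 0.0, -0.001]
ft_force: [1.1, 2.6, -9.5]
grip_width: 0.0112
grip_force: 60.0
```

>>> arm_command(
  deltas=[-1, 0, 0, 0, 0, -1, 0, 0, 0, 0],
)

```text
time: 16.98
position: [0.5107, -0.0966, 0.2441]
tool_rot: [0.788, 0.615, 0.0, -0.001]
ft_force: [2.0, 3.6, -9.8]
grip_width: 0.0111
grip_force: 60.0
```

>>> arm_command(
  deltas=[-1, 0, 0, 0, 0, -1, 0, 0, 0, 0],
)

```text
time: 17.23
position: [0.5107, -0.0966, 0.2441]
tool_rot: [0.788, 0.615, 0.0, -0.001]
ft_force: [1.9, 5.4, -11.4]
grip_width: 0.0107
grip_force: 60.0
```

>>> arm_command(
  deltas=[-1, 0, 0, 0, 0],
)

```text
time: 17.35
position: [0.5107, -0.0966, 0.2441]
tool_rot: [0.788, 0.615, 0.0, -0.001]
ft_force: [2.4, 5.2, -11.0]
grip_width: 0.011
grip_force: 60.0
```

>>> arm_command(
  deltas=[-1, 0, 0, 0.003, 0, -1, 0, 0, 0.005, 0, -1, 0, 0, 0.006, 0, -1, 0, 0, 0.006, 0, -1, 0, 0, 0.006, 0, -1, 0, 0, 0.004, 0, -1, 0, 0, 0.001, 0, -1, 0, 0, 0, 0],
)

```text
time: 18.35
position: [0.5112, -0.0974, 0.2135]
tool_rot: [0.788, 0.615, -0.0, 0.0]
ft_force: [-0.4, -0.5, -1.9]
grip_width: 0.0111
grip_force: 60.0
```

```bash
python3 - <<'E'
from h import *
for n in('scene','side'): wheel(n)
st()
E
```

```text
scene wheel centre [ 0.4955 -0.1562  0.1489] t,z-tcp -0.0608 -0.0648 n 1202 plane [-0.0011 -0.0112 -0.0039]
side wheel centre [ 0.4962 -0.1572  0.1484] t,z-tcp -0.0616 -0.0653 n 633 plane [-0.0002 -0.0054  0.    ]
18.45 [ 0.5114 -0.0975  0.2137] [ 0.4 -0.1 -2.6] u -0.0006 w 0.0633
```

>>> arm_command(
  deltas=[-1, -0.002, 0, 0.001, 0, -1, 0, 0, 0.001, 0, -1, 0, 0, 0.001, 0, -1, 0, 0, 0, 0],
)

```text
time: 18.95
position: [0.5108, -0.0996, 0.2107]
tool_rot: [0.788, 0.615, -0.0, 0.0]
ft_force: [0.1, -1.3, -1.3]
grip_width: 0.0111
grip_force: 60.0
```

>>> arm_command(
  deltas=[-1, 0, 0, 0.0005, 0, -1, 0, 0, 0, 0],
)

```text
time: 19.2
position: [0.5109, -0.0997, 0.2103]
tool_rot: [0.788, 0.615, -0.0, 0.0]
ft_force: [-0.6, -1.1, 0.5]
grip_width: 0.0107
grip_force: 60.0
```

>>> arm_command(
  deltas=[-1, 0, 0, 0, 0, -1, 0, 0, 0, 0, -1, 0, 0, 0, 0, -1, 0, 0, 0, 0],
  newtons=3,
)

```text
time: 19.7
position: [0.5109, -0.0996, 0.2102]
tool_rot: [0.788, 0.615, 0.0, 0.0]
ft_force: [-1.5, -2.1, 1.3]
grip_width: 0.0119
grip_force: 3.0
```

>>> arm_command(
  deltas=[-0.5, 0, 0, 0, 0, -0.3, 0, 0, 0, 0, 0, 0, 0, 0, 0, 0, 0, 0, 0, 0, 0, 0, 0, 0, 0, 0, 0, 0, 0, 0, 0, 0, 0, 0, 0, 0, 0, 0, 0, 0],
)

```text
time: 20.7
position: [0.5107, -0.0994, 0.21]
tool_rot: [0.788, 0.615, -0.0, 0.0]
ft_force: [-0.1, 0.4, 0.0]
grip_width: 0.0436
grip_force: 0.0
```

```bash
python3 - <<'E'
from h import *
for n in('scene','side'): wheel(n)
st()
E
```

```text
scene wheel centre [ 0.4949 -0.1601  0.1461] t,z-tcp -0.0628 -0.064 n 1037 plane [-0.0006 -0.0025  0.0058]
side wheel centre [ 0.4953 -0.1617  0.1447] t,z-tcp -0.0642 -0.0653 n 577 plane [ 0.0001 -0.0005  0.0049]
20.8 [ 0.5107 -0.0994  0.2101] [-0.7  0.1  0.3] u -0.0008 w 0.0613
```

>>> arm_command(
  deltas=[0, 0.005, 0, 0, 0, 0, 0.008, 0, -0.005, 0, 0, 0.007, 0, -0.015, 0, 0, 0, 0, -0.03, 0, 0, 0, 0, -0.04, 0, 0, 0, 0, -0.04, 0, 0, 0.02, 0, -0.02, 0, 0, 0.04, 0, 0, 0, 0, 0.04, 0, 0, 0, 0, 0.02, 0, 0, 0, 0, 0, 0, 0, 0, 0, 0, 0, 0, 0],
)

```text
time: 22.3
position: [0.5444, 0.0356, 0.3599]
tool_rot: [0.788, 0.615, -0.001, 0.0]
ft_force: [1.1, -0.5, 0.7]
grip_width: 0.0435
grip_force: 0.0
```

>>> arm_command(
  deltas=[0, 0, 0, 0, 0, 0, 0, 0, 0, 0, 0, 0, 0, 0, 0, 0, 0, 0, 0, 0, 0, 0, 0, 0, 0, 0, 0, 0, 0, 0, 0, 0, 0, 0, 0, 0, 0, 0, 0, 0],
)

```text
time: 23.3
position: [0.5446, 0.0365, 0.3601]
tool_rot: [0.788, 0.615, -0.0, -0.0]
ft_force: [-0.2, -0.1, -0.2]
grip_width: 0.0432
grip_force: 0.0
```

```bash
cat > f.py <<'E'
from h import *
def cen(n):
    pic,d,W=cloud(n);A=W.reshape(-1,3);d=A[:,:2]-[.4965,-.159];u=d@[.97,-.244];w=d@[.244,.97];z=A[:,2]
    m=(abs(u)<.02)&(abs(w)<.14)&(z>.03)&(z<.262);w,z=w[m],z[m];c=np.array([0,.146])
    for k in range(15):
        r=np.hypot(w-c[0],z-c[1]);s=abs(r-.105)<.012
        U=np.stack([w[s]-c[0],z[s]-c[1]],1)/r[s,None];c=c+np.linalg.lstsq(U,r[s]-.105,rcond=None)[0]
    print(n,c.round(4),s.sum());return pic
for k in range(3): p=cen('scene')
q=cen('side');st()
a=cv2.resize(p[150:340,220:410],(400,400),interpolation=2);b=cv2.resize(q[180:320,230:370],(400,400),interpolation=2);cv2.imwrite('pics/s5.png',np.hstack([a,b])[...,::-1])
E
python3 f.py
```

```text
scene [-0.0013  0.1472] 1394
scene [-0.0013  0.1471] 1391
scene [-0.0014  0.147 ] 1399
side [-0.0025  0.1459] 757
23.5 [0.5446 0.0365 0.36  ] [0.3 0.4 1.4] u -0.001 w 0.2013
```

View pics/s5.png

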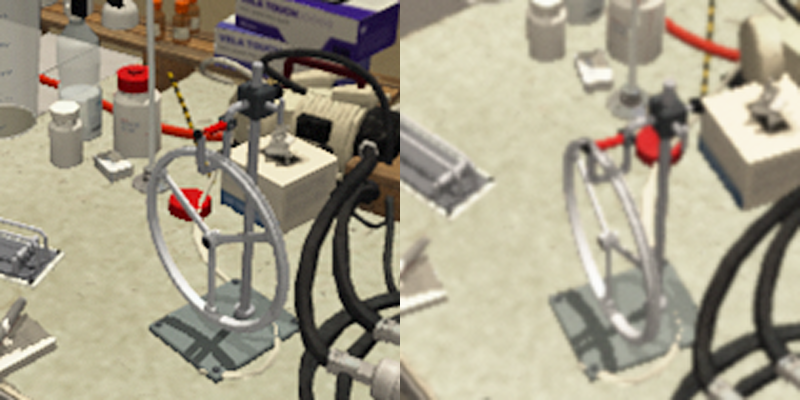

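The crops show the wheel hanging in the hook (rim top left ~(205,155)) under the shut red keeper, with the gripper clear. Between pictures the fitted wheel centre stays the same, so it is hanging still.

```bash
python3 -c "
from rig import order; print(order.hand_in())"
```

```text
the job is handed in; nothing more can be done
None
```

The wheel hangs still in the bottom of the hook with the keeper shut above the rim, after a 7–8 N upward pull of about 0.6 s that held; the wrist readings put the stand load at 12 N at most, and the job is handed in (result not shown to me).

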